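Dispense the thickest tube with the pedal

ROBOT

A 6-joint arm with a two-finger parallel gripper is mounted at the origin on the work surface. World frame = base frame: x ahead of the robot, y to its left, z up, the work surface at z = 0. Lengths are in m, angles in rad, forces in N, time in s.
With the tool pointing down it reaches from about 0.35 to 0.875 m from the base axis. Payload 4.2 kg.
Tool frame: the origin (TCP) lies midway between the tips of the shut fingers; the grasp point (between the pads) lies 19 mm behind it (robot.grip_depth is the distance from the TCP to the grasp point, in m); z points along the fingers, y is the direction in which the jaws open and shut (so a half turn about z gives the same grasp; the last joint's range is limited). The gripper opens to 85 mm and grips with 20 to 120 N. Pads are 22 mm wide; open, the fingers measure 114 mm over their backs; the gripper's body (76 mm by 85 mm) begins 54 mm behind the grasp point. The pads swing forward as they close: fully open they stand 13 mm farther back than shut.
Start: joints at [1.518, 0.385, 0.008, 0, -1.194, -0.259], TCP at [0.192, 0.595, 0.231] pointing down, gripper open.
Joint ranges: [-3.14, 3.14], [-1.21, 2.06], [-1.07, 1.41], [-3.16, 2.05], [-2.99, -0.16], [-3.1, 3.1]. Speed limits (rad/s): [2.79, 2.79, 3.14, 3.14, 3.14, 3.14].

INTERFACE

Orientations are given as [roll, pitch, yaw] about the fixed x, y, z axes, in that order (R = Rz(yaw) Ry(pitch) Rx(roll)).
In Python, from cell import robot gives the robot as it stands.
- The arm moves only by the shell command python3 -m pendant 'ROWS' [OPENING] [FORCE]. ROWS is JSON, a list of rows, each a list of 6 numbers: the shift along the tool's x, y, z as a fraction of full scale, then the turn, a rotation vector about the tool's x, y, z as a fraction of full scale. In form: [[x, y, z, rx, ry, rz], ...]. A call has 1 to 10 rows; each row shifts and turns the commanded pose from where the row before left it, along the tool's axes as they then stand; what a row does not reach is not made up. Full scale, the value 1, is 0.04 m for a shift and 5 degrees for a turn. A row lasts 1/12 s, in which the tool goes at most 41.7 mm and 7.16 degrees, less where a joint would pass 70% of its speed; a pose out of reach is approached as far as the arm can. A call with a number of a shift or a turn outside -1 to 1 is refused whole. A call with a gripper value outside its range is refused whole. OPENING is the closure in counts, from 0 (fully open) to 255 (shut), set as the call begins (- or left out, the last holds). The fingers move at their own pace and stop on an object; FORCE is the grip in N (left out, the last holds). Time passes only in rows, so rows that do not move let the fingers close. It gives the time, the measured TCP pose, the force and the opening at its end, in the units of the state.
- robot.read_state(): the state, without advancing time (a new reading comes with each control period).
- robot.grab_frame(name): name is "side" or "top" or "wrist"; returns a dict with "pixels" (400x640x3 uint8, red, green, blue), "camera_matrix" (3x3 intrinsics, pixels), "rvec" (rotation vector, rad) and "tvec" (3), from world to camera coordinates, as OpenCV has them; the wrist camera has in their place "hand_eye" (4x4, takes a point from camera to tool coordinates, whose origin is the TCP and whose axes are the flange's). Camera axes: x right, y down, z forward; pixel columns grow to the right and rows downward; lengths in m; the calibration is good to about 2 mm. A picture is of the moment at which its call begins: read the wrist's pose just before it. There is no depth.
- robot.sign_off(): hands the job in, once; it reports no verdict.
The state is a dict: "clock": time; "qpos": joint angles; "joint_velocities": joint speeds; "tau": joint torques, N m; "ee_pos": TCP position; "tool_rot": TCP orientation; "wrist_force": force on the tool from outside, world axes, zero at the start; "moment": the same for the moment, N m; "grip_width": finger opening in m.
Only numpy, scipy, OpenCV 4.12 (cv2) and the standard library are available. Lean on these libraries where they do the work, as an engineer would, in place of code of your own. Each camera call takes 0.05 s, during which the arm holds its last target. There are 200 camera calls.

TASK

Slide the catch tray by its post so that it stands squarely in line with the lane that holds the thickest of the three tubes. Then press that lane's pedal fully down to its stop, hold it until the tube has rolled out into the tray, and let the pedal come back up. Do not touch the tubes with the gripper, and leave the other two tubes in their lanes.

Things in the scene. Friction and masses are not known exactly. Their poses are not given: they have to be found in the camera images.
- dispenser: White three-lane tube dispenser on a blue 250 x 430 mm base, fixed. Origin: on the bench under the middle lane; x from the pedals (robot side) to the outlets and tray, y along the row, z up. Each lane: a ramp 80 mm wide between 110 mm high walls, falling to +x, ending at x = 68 mm, 62 mm high. A gate at x = 37 mm holds one tube; the lane's pedal sinks it, clear only near the pedal's stop.
- tube_thick: The thickest of the three capped tubes, 29 mm diameter, 75 mm long, white with a yellow screw cap like the others, lying across one of the lanes (which one varies). Origin: middle of the tube; y along its axis. It turns about y as it rolls.
- tube_medium: Medium capped tube, 22 mm diameter, 75 mm long, same colours, in another lane. Origin and axes likewise.
- tube_thin: Thin capped tube, 16 mm diameter, 75 mm long, same colours, in the remaining lane. Origin and axes likewise.
- tray (a joint): Slide of the catch tray along the dispenser's outlets, m: 0 = parked at the +y end, grows as the tray moves to -y of the dispenser, end stop 0.31. At 0.10 it is in line with lane 0, at 0.20 with lane 1, at 0.30 with lane 2. It needs about 2 N to move and stays where it is left.
- tray_in (a point): Bottom of the catch tray's V trough, at the tray's middle; axes as the dispenser's. Aluminium tray, 56 x 106 mm outside, 100 mm long inside (y); tops above the bench: wall towards the lanes 50 mm, far wall 95 mm, end walls 60 mm. A tube falls in if the tray is centred on its lane within 10 mm.
- tray_post (a point): Centre of the top of the tray's dark steel square post, 16 x 16 mm, top 140 mm above the bench, standing at the tray's -y end, 61 mm from the tray's middle. Its upper 30 mm stand clear above every wall: push or pinch it there to slide the tray.
- lane0 (a point): Point on the ramp surface in the middle of lane 0, at y = +100 mm in the dispenser frame; axes as the dispenser's.
- pedal0 (a joint): Hinged spring pedal of lane 0, rad: 0 = up, 0.35 = down on its stop. It springs back when let go.
- pedal0_press (a point): Where to press pedal 0: middle of its rubber tread, on the top face, 66 mm above the bench at rest, 21 mm lower on the stop. The steel plate is 80 mm (x) by 60 mm (y), 6 mm thick; this point lies 60 mm from the hinge and 20 mm from the free edge. About 4 N starts it, 10 N holds it on the stop.
- lane1 (a point): Point on the ramp surface in the middle of lane 1, at y = 0 mm in the dispenser frame; axes as the dispenser's.
- pedal1 (a joint): Hinged spring pedal of lane 1, rad: 0 = up, 0.35 = down on its stop. It springs back when let go.
- pedal1_press (a point): Where to press pedal 1: middle of its rubber tread, on the top face, 66 mm above the bench at rest, 21 mm lower on the stop. The steel plate is 80 mm (x) by 60 mm (y), 6 mm thick; this point lies 60 mm from the hinge and 20 mm from the free edge. About 4 N starts it, 10 N holds it on the stop.
- lane2 (a point): Point on the ramp surface in the middle of lane 2, at y = -100 mm in the dispenser frame; axes as the dispenser's.
- pedal2 (a joint): Hinged spring pedal of lane 2, rad: 0 = up, 0.35 = down on its stop. It springs back when let go.
- pedal2_press (a point): Where to press pedal 2: middle of its rubber tread, on the top face, 66 mm above the bench at rest, 21 mm lower on the stop. The steel plate is 80 mm (x) by 60 mm (y), 6 mm thick; this point lies 60 mm from the hinge and 20 mm from the free edge. About 4 N starts it, 10 N holds it on the stop.
There are look-alikes about, which are no part of the job. What is shaped like the tube_thick but orange is not meant.

How it is judged:
By the outcome, as a careful person would: the job done as asked, in the order asked, and still so for the second after the job is handed in, with the robot touching nothing.
It also fails if it takes over 54 s, if anything falls off the work surface, if the arm or the gripper's body presses on something with over 40 N, if the wrist force passes 120 N, or if a joint passes its speed limit or range.

## Working session

There is one attempt and no reset: what is moved stays moved. The work goes in short steps, Python scripts to look and compute and a shell command to move; the robot and the scene stay as the last step left them, time stands still between calls to the robot, and variables do not carry over. Pictures are saved under pics/ and viewed, about 8 in all and at most 12, crops included, and the job is handed in when it is done.

```bash
mkdir -p pics
cat > h.py <<'E'
import numpy as np, cv2
from cell import robot
def snap(name,f):
    s=robot.read_state(); g=robot.grab_frame(name)
    cv2.imwrite(f,g["pixels"][:,:,::-1]); np.savez(f[:-4]+'.npz',K=g["camera_matrix"],**{k:g[k] for k in("rvec","tvec","hand_eye") if k in g},p=s["ee_pos"],r=s["tool_rot"])
    return g
def ray(f,uv,z):
    d=np.load(f); R=cv2.Rodrigues(d["rvec"])[0]; t=d["tvec"].ravel()
    c=-R.T@t; v=R.T@np.linalg.inv(d["K"])@np.array([*uv,1.]); return c+v*(z-c[2])/v[2]
def proj(f,P):
    d=np.load(f); return cv2.projectPoints(np.array(P,float).reshape(-1,3),d["rvec"],d["tvec"],d["K"],None)[0].reshape(-1,2)
E
python3 - <<'E'
from h import *
for n in("top","side"): snap(n,f"pics/{n}0.png")
s=robot.read_state(); print(s)
E
```

```text
{'clock': 0.1, 'qpos': array([ 1.51756194e+00,  3.85480612e-01,  6.76205638e-03, -4.46440859e-04,
       -1.19398269e+00, -2.58589253e-01]), 'joint_velocities': array([ 0.00043639, -0.00143131,  0.00406913,  0.00076099, -0.00120358,
        0.00058323]), 'tau': array([ 2.58434811e-04, -3.93320274e+01,  1.88927704e+01,  4.19799507e+00,
       -2.61770481e-03,  7.15817635e-06]), 'ee_pos': array([0.19157382, 0.5943709 , 0.23032852]), 'tool_rot': array([ 3.13964496e+00, -8.61145998e-05, -3.11988224e-01]), 'wrist_force': array([-0.43635353, -0.15121354,  0.16235929]), 'moment': array([ 0.03642451,  0.03456253, -0.0284532 ]), 'grip_width': 0.08503962724264244}
```

View pics/top0.png

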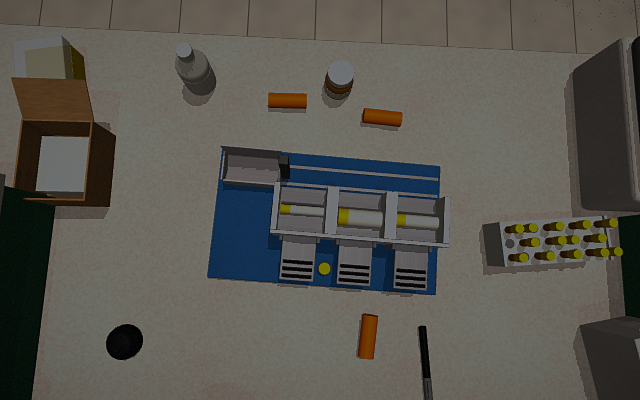

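View pics/side0.png

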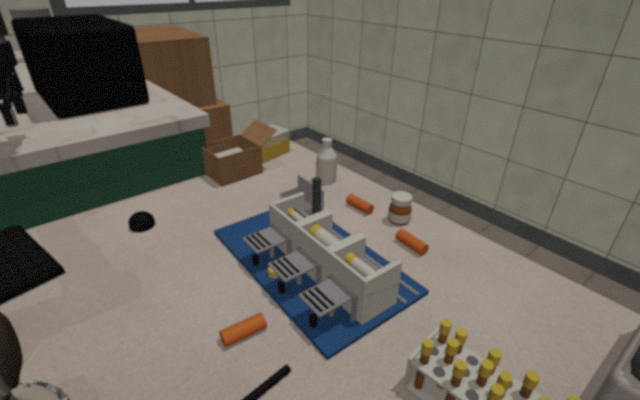

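Top view: x runs up and y runs left. From the left, lane 0 holds the tube at (302,211), lane 1 the one at (360,217) and lane 2 the one at (417,221). The post is at (284,166). Possible mix-ups are the orange tubes at (287,101), (382,118) and (368,336), the yellow disc at (324,268), and the thinner tubes in lanes 0 and 2. I'll check with a close crop.

Run:
```python
from h import *
im=cv2.imread('pics/top0.png')[140:300,205:455]
im=cv2.convertScaleAbs(im,alpha=1.5,beta=15)
cv2.imwrite('pics/c1.png',cv2.resize(im,None,fx=3.2,fy=3.2,interpolation=cv2.INTER_CUBIC))
```

```text
(no output)
```

View pics/c1.png

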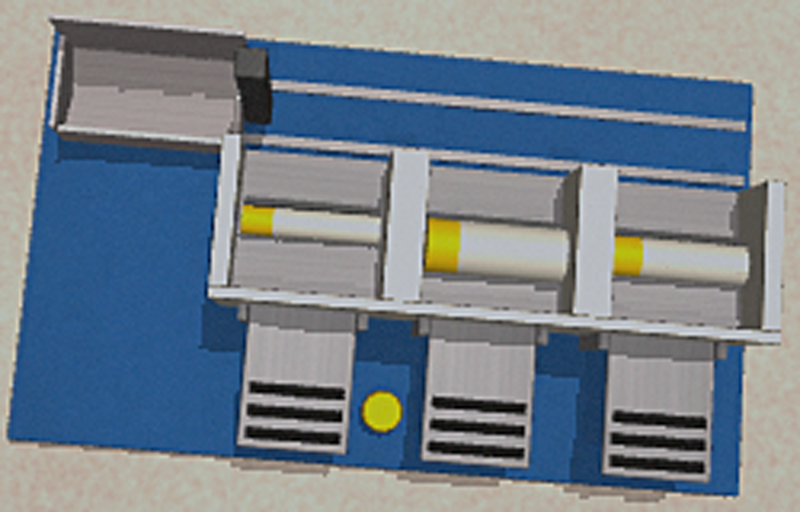

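The crop settles it. Tube widths are about 35, 58 and 42 crop px, so the thickest is in lane 1, the middle one, and it is white with a yellow cap. Treads in the crop: pedal 0 (294,411), pedal 1 (478,424), pedal 2 (657,440). Post top is about (252,65).

Run:
```python
from h import *
f='pics/top0.npz'
c=lambda u,v:(u/3.2+205-.35,v/3.2+140-.35)
P={}
for n,u,v,z in [('ped0',294,411,.066),('ped1',478,424,.066),('ped2',657,440,.066),('post',252,65,.14),('wl',209,297,.11),('wr',779,341,.11),
 ('bTR',752,84,.01),('bBR',738,496,.01),('bBL',8,439,.01),('tubeT',427,246,.09),('tubeB',567,252,.09)]:
    P[n]=ray(f,c(u,v),z); print(n,P[n].round(4))
d=P['ped0']-P['ped2']; print('yaw',np.arctan2(-d[0],d[1]),np.linalg.norm(d))
d=P['wl']-P['wr']; print('yaw',np.arctan2(-d[0],d[1]),np.linalg.norm(d))
d=P['bBL']-P['bBR']; print('yaw',np.arctan2(-d[0],d[1]),np.linalg.norm(d), np.linalg.norm(P['bTR']-P['bBR']))
yaw=np.arctan2(-(P['ped0']-P['ped2'])[0],(P['ped0']-P['ped2'])[1])
R=np.array([[np.cos(yaw),-np.sin(yaw)],[np.sin(yaw),np.cos(yaw)]])
print('post rel ped1 in disp frame',R.T@(P['post']-P['ped1'])[:2])
print('tube rel ped1',[ (R.T@(P[k]-P['ped1'])[:2]).round(3) for k in('tubeT','tubeB')])
```

```text
ped0 [0.4845 0.0884 0.066 ]
ped1 [ 0.4803 -0.0123  0.066 ]
ped2 [ 0.4744 -0.1111  0.066 ]
post [0.6585 0.1158 0.14  ]
wl [0.5425 0.1341 0.11  ]
wr [ 0.5292 -0.1636  0.11  ]
bTR [ 0.6898 -0.1872  0.01  ]
bBR [ 0.4406 -0.175   0.01  ]
bBL [0.4619 0.2533 0.01  ]
tubeT [0.5746 0.0202 0.09  ]
tubeB [ 0.574  -0.0557  0.09  ]
yaw -0.0502836547046767 0.1997826968699078
yaw -0.04483165180120242 0.2979799668971514
yaw -0.04980446572605388 0.42887185783560006 0.24949009866750482
post rel ped1 in disp frame [0.17154389 0.13681583]
tube rel ped1 [array([0.093, 0.037]), array([ 0.096, -0.039])]
```

Lane 1 is confirmed: pedal spacing is 199.8 mm over two lanes (200 expected), the base measures 429 x 249 mm, and the tube is 76 mm long. Dispenser yaw is about -0.050. The target post position is about (0.648,-0.081). First I turn to yaw -0.05, then travel above the post.

```bash
python3 -m pendant '[[0,0,0,0,0,-1],[0,0,0,0,0,-1],[0,0,0,0,0,-1],[0.5,0.46,0,0,0,0],[0.68,0.63,0,0,0,0],[0.68,0.63,0,0,0,0],[0.68,0.63,0,0,0,0],[0.68,0.63,0,0,0,0],[0.68,0.63,0,0,0,0],[0.68,0.63,0,0,0,0]]' 0
python3 -m pendant '[[0.68,0.63,0,0,0,0],[0.68,0.63,0,0,0,0],[0.68,0.63,0,0,0,0],[0.68,0.63,0,0,0,0],[0.68,0.63,0,0,0,0],[0.68,0.63,0,0,0,0],[0.68,0.63,0,0,0,0],[0.68,0.63,0,0,0,0],[0.68,0.63,0,0,0,0],[0,0,0,0,0,0]]'
```

```text
clock: 0.93
ee_pos: [0.3669, 0.4147, 0.231]
tool_rot: [3.141, 0.0, -0.05]
wrist_force: [0.1, 0.7, -1.0]
grip_width: 0.0851
clock: 1.77
ee_pos: [0.6024, 0.1731, 0.23]
tool_rot: [3.14, 0.001, -0.056]
wrist_force: [-0.4, 0.4, -0.1]
grip_width: 0.0853
```

```bash
python3 -m pendant '[[0.49,0.45,0,0,0,0],[0.49,0.45,0,0,0,0],[0.49,0.45,0,0,0,0],[0,0,0,0,0,0],[0,0,0,0,0,0]]'
python3 - <<'E'
from h import *
from scipy.spatial.transform import Rotation as Ro
g=snap('wrist','pics/w1.png'); d=np.load('pics/w1.npz')
T=np.eye(4);T[:3,:3]=Ro.from_euler('xyz',d['r']).as_matrix();T[:3,3]=d['p']
W=np.linalg.inv(T@d['hand_eye']); 
for P in[(.6585,.1158,.14),(*d['p'][:2],.14)]:
    q=(W@np.array([*P,1]))[:3]; u=d['K']@q; print(P,u[:2]/u[2])
im=cv2.imread('pics/w1.png');cv2.imwrite('pics/w1b.png',cv2.convertScaleAbs(im,alpha=1.5,beta=15))
E
```

```text
clock: 2.18
ee_pos: [0.6555, 0.1197, 0.23]
tool_rot: [3.141, 0.002, -0.052]
wrist_force: [-0.3, 0.2, -0.8]
grip_width: 0.0852
(0.6585, 0.1158, 0.14) [323.16693105 198.29199635]
(np.float64(0.6555193372162402), np.float64(0.11971440505585966), 0.14) [318.81532478 201.82619652]
```

View pics/w1b.png

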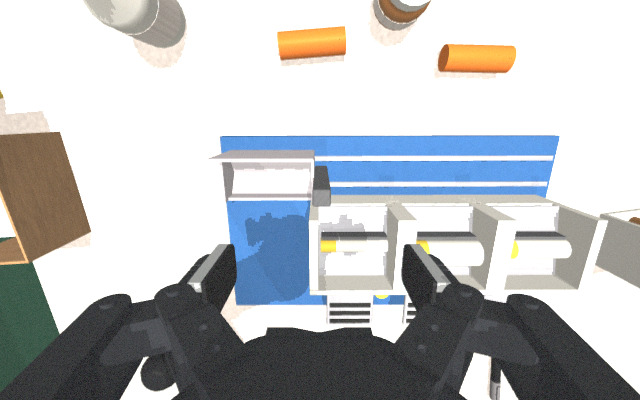

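The post top appears at about (322,197) and was predicted at (323,198), so they agree. Next I descend to z≈0.117 and pinch.

```bash
python3 -m pendant '[[0.08,0.1,0.7,0,0,0],[0,0,0.7,0,0,0],[0,0,0.7,0,0,0],[0,0,0.7,0,0,0],[0,0,0,0,0,0],[0,0,0,0,0,0]]'
python3 -m pendant '[[0,0,0,0,0,0],[0,0,0,0,0,0],[0,0,0,0,0,0],[0,0,0,0,0,0],[0,0,0,0,0,0],[0,0,0,0,0,0],[0,0,0,0,0,0],[0,0,0,0,0,0],[0,0,0,0,0,0],[0,0,0,0,0,0]]' 255 30
```

```text
clock: 2.73
ee_pos: [0.6571, 0.1171, 0.1183]
tool_rot: [3.14, 0.003, -0.048]
wrist_force: [0.5, 0.3, 1.0]
grip_width: 0.0853
clock: 3.57
ee_pos: [0.6587, 0.1166, 0.1202]
tool_rot: [-3.141, -0.001, -0.05]
wrist_force: [-1.4, 0.4, 6.0]
grip_width: 0.0152
```

```bash
python3 -m pendant '[[0,0.2,0,0,0,0],[0,0.4,0,0,0,0],[0,0.6,0,0,0,0],[0,0.7,0,0,0,0],[0,0.7,0,0,0,0],[0,0.7,0,0,0,0],[0,0.7,0,0,0,0],[0,0.5,0,0,0,0],[0,0.3,0,0,0,0],[0,0.175,0,0,0,0]]'
python3 -m pendant '[[0,0,0,0,0,0],[0,0,0,0,0,0],[0,0,0,0,0,0]]'
python3 - <<'E'
from h import *
s=robot.read_state(); e=s['ee_pos'];print(e,s['tool_rot'],np.hypot(*(e[:2]-[.6587,.1166])))
snap('top','pics/t2.png')
im=cv2.imread('pics/t2.png')[140:300,205:455]
im=cv2.convertScaleAbs(im,alpha=1.5,beta=15)
cv2.imwrite('pics/t2b.png',cv2.resize(im,None,fx=3.2,fy=3.2,interpolation=cv2.INTER_CUBIC))
E
```

```text
clock: 4.4
ee_pos: [0.6485, -0.0837, 0.1202]
tool_rot: [-3.141, -0.001, -0.051]
wrist_force: [-1.9, 2.3, 6.0]
grip_width: 0.0149
clock: 4.65
ee_pos: [0.6485, -0.0834, 0.1202]
tool_rot: [3.14, -0.001, -0.05]
wrist_force: [-1.7, -0.9, 5.5]
grip_width: 0.0151
[ 0.64851715 -0.08344841  0.12017863] [ 3.14031506e+00 -5.13867686e-04 -5.04000651e-02] 0.20030740197055802
```

Post moved 200.3 mm. Releasing, rising, and going above pedal 1 with the fingers shut.

```bash
python3 -m pendant '[[0,0,0,0,0,0],[0,0,0,0,0,0],[0,0,0,0,0,0],[0,0,0,0,0,0],[0,0,0,0,0,0],[0,0,0,0,0,0],[0,0,0,0,0,0],[0,0,0,0,0,0]]' 0
python3 -m pendant '[[0,0,-0.3,0,0,0],[0,0,-0.7,0,0,0],[0,0,-0.8,0,0,0],[0,0,-0.8,0,0,0],[-0.73,-0.26,0,0,0,0],[-0.73,-0.26,0,0,0,0],[-0.73,-0.26,0,0,0,0],[-0.73,-0.26,0,0,0,0],[-0.73,-0.26,0,0,0,0],[-0.73,-0.26,0,0,0,0]]'
python3 -m pendant '[[0,0,0,0,0,0],[0,0,0,0,0,0],[0,0,0,0,0,0],[0,0,0,0,0,0],[0,0,0,0,0,0],[0,0,0,0,0,0],[0,0,0,0,0,0],[0,0,0,0,0,0],[0,0,0,0,0,0],[0,0,0,0,0,0]]' 255
python3 - <<'E'
from h import *
g=snap('wrist','pics/w3.png'); print(g['hand_eye'].round(3))
snap('top','pics/t3.png')
f=lambda n:cv2.convertScaleAbs(cv2.imread(n),alpha=1.5,beta=15)
a=cv2.resize(f('pics/t3.png')[135:295,215:455],None,fx=3.3,fy=3.3,interpolation=cv2.INTER_CUBIC)
cv2.imwrite('pics/t3b.png',a)
E
```

```text
clock: 5.37
ee_pos: [0.6485, -0.0821, 0.1192]
tool_rot: [-3.142, 0.0, -0.05]
wrist_force: [0.5, 0.2, 0.2]
grip_width: 0.0852
clock: 6.2
ee_pos: [0.4754, -0.0109, 0.2244]
tool_rot: [-3.141, -0.002, -0.05]
wrist_force: [-0.2, 0.6, 0.7]
grip_width: 0.0857
clock: 7.03
ee_pos: [0.4767, -0.0112, 0.2232]
tool_rot: [3.142, 0.0, -0.05]
wrist_force: [-0.4, 0.8, 0.5]
grip_width: 0.0001
[[-0.001 -0.961 -0.277  0.07 ]
 [ 1.    -0.001 -0.001 -0.   ]
 [ 0.001 -0.277  0.961 -0.142]
 [ 0.     0.     0.     1.   ]]
```

View pics/t3b.png

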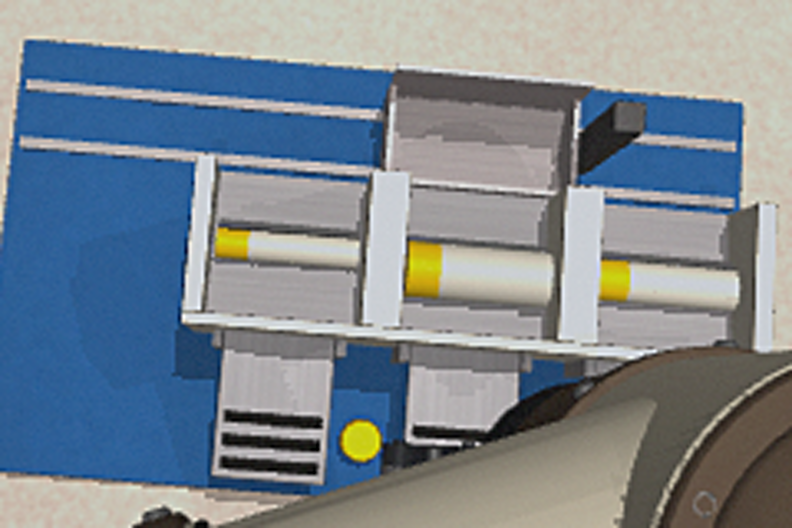

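View pics/w3.png

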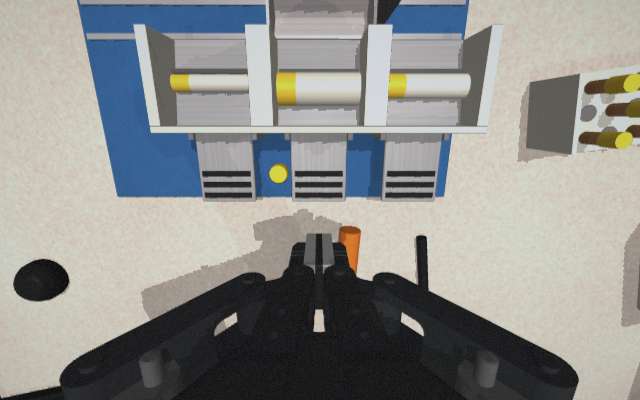

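The tray's far wall top runs from (395,67) to (595,88) in the top crop, and the post top is at (629,117). The wrist view shows pedal 1's tread centre at (319,185), with the yellow disc beside it, clear of the plate. Checking both positions.

Run:
```python
from h import *
from scipy.spatial.transform import Rotation as Ro
f='pics/t3.npz'; c=lambda u,v:(u/3.3+215-.35,v/3.3+135-.35)
yaw=-.05;R=Ro.from_euler('z',yaw).as_matrix(); O=np.array([.4797,-.0117,0])
for n,u,v,z in[('farL',395,67,.095),('farR',595,88,.095),('post',629,117,.14),('w01',408,173,.11),('w12',567,187,.11),('w12r',604,190,.11),('w01l',374,171,.11)]:
    print(n,(R.T@(ray(f,c(u,v),z)-O)).round(4))
d=np.load('pics/w3.npz')
T=np.eye(4);T[:3,:3]=Ro.from_euler('xyz',d['r']).as_matrix();T[:3,3]=d['p'];W=T@d['hand_eye']
for q in[(228,184),(319,185),(409,186)]:
    v=W[:3,:3]@np.linalg.inv(d['K'])@[*q,1];C=W[:3,3];P=C+v*(.066-C[2])/v[2];print(P.round(4))
```

```text
farL [0.1997 0.0513 0.095 ]
farR [ 0.198  -0.0558  0.095 ]
post [ 0.1733 -0.0632  0.14  ]
w01 [0.141  0.0417 0.11  ]
w12 [ 0.1408 -0.0405  0.11  ]
w12r [ 0.141  -0.0597  0.11  ]
w01l [0.1405 0.0591 0.11  ]
[0.482  0.0882 0.066 ]
[ 0.4758 -0.0113  0.066 ]
[ 0.4696 -0.1099  0.066 ]
```

The tray is centred to about -2 mm against lane 1 (tolerance 10), and both views agree on the pedal to within 4 mm. Pressing down.

```bash
python3 -m pendant '[[0,0,0.8,0,0,0],[0,0,0.8,0,0,0],[0,0,0.8,0,0,0],[0,0,0.8,0,0,0],[0,0,0.4,0,0,0],[0,0,0.2,0,0,0],[0,0,0,0,0,0]]'
python3 -m pendant '[[0,0,0.1,0,0,0],[0,0,0.1,0,0,0],[0,0,0.1,0,0,0],[0,0,0.1,0,0,0],[0,0,0.1,0,0,0],[0,0,0,0,0,0]]'
```

```text
clock: 7.72
ee_pos: [0.4757, -0.0114, 0.0698]
tool_rot: [3.14, 0.004, -0.05]
wrist_force: [-0.2, 0.2, -0.4]
grip_width: -0.0001
clock: 8.22
ee_pos: [0.4782, -0.0108, 0.0527]
tool_rot: [-3.141, -0.004, -0.049]
wrist_force: [-0.9, 0.4, 8.6]
grip_width: 0.0002
```

```bash
python3 -m pendant '[[0,0,0.1,0,0,0],[0,0,0.07,0,0,0],[0,0,0.05,0,0,0],[0,0,0.05,0,0,0],[0,0,0,0,0,0]]'
```

```text
clock: 8.63
ee_pos: [0.4794, -0.0108, 0.0467]
tool_rot: [-3.141, -0.007, -0.047]
wrist_force: [-11.5, 0.5, 41.0]
grip_width: 0.0002
```

The pedal is on its stop: force jumped to 41 N at z≈0.0467. I ease off a little and hold.

```bash
python3 -m pendant '[[0,0,-0.04,0,0,0],[0,0,0,0,0,0],[0,0,0,0,0,0],[0,0,0,0,0,0],[0,0,0,0,0,0],[0,0,0,0,0,0],[0,0,0,0,0,0],[0,0,0,0,0,0],[0,0,0,0,0,0],[0,0,0,0,0,0]]'
python3 - <<'E'
from h import *
snap('top','pics/t4.png')
cv2.imwrite('pics/t4b.png',cv2.resize(cv2.convertScaleAbs(cv2.imread('pics/t4.png')[135:295,215:455],alpha=1.5,beta=15),None,fx=3.3,fy=3.3,interpolation=cv2.INTER_CUBIC))
E
```

```text
clock: 9.47
ee_pos: [0.4793, -0.0108, 0.0471]
tool_rot: [-3.141, -0.007, -0.047]
wrist_force: [-7.3, 0.2, 29.6]
grip_width: 0.0002
```

View pics/t4b.png

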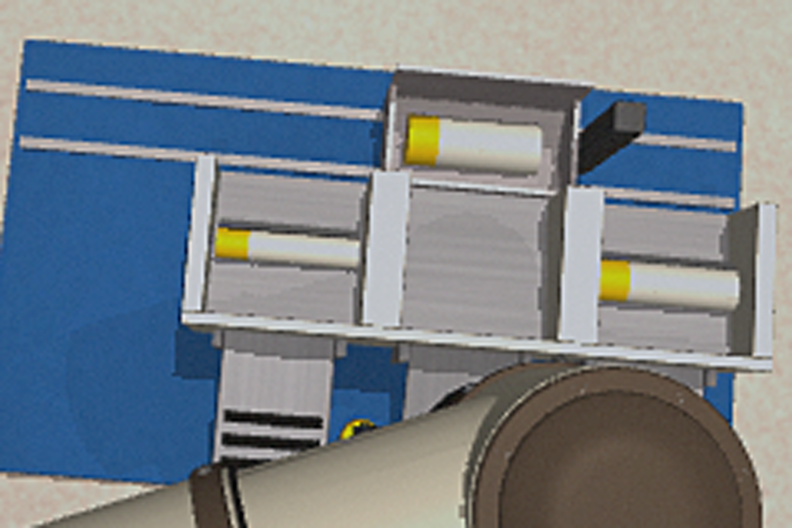

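The thick tube lies in the tray at (475,145), and the other two are still in their lanes at (290,247) and (670,285). I let the pedal up and lift clear.

```bash
python3 -m pendant '[[0,0,-0.1,0,0,0],[0,0,-0.15,0,0,0],[0,0,-0.2,0,0,0],[0,0,-0.3,0,0,0],[0,0,-0.6,0,0,0],[0,0,-0.8,0,0,0],[0,0,-0.8,0,0,0],[0,0,-0.8,0,0,0],[0,0,-0.5,0,0,0],[0,0,0,0,0,0]]'
python3 -m pendant '[[-0.3,0,0,0,0,0],[-0.3,0,0,0,0,0],[0,0,0,0,0,0],[0,0,0,0,0,0],[0,0,0,0,0,0],[0,0,0,0,0,0],[0,0,0,0,0,0],[0,0,0,0,0,0],[0,0,0,0,0,0],[0,0,0,0,0,0]]'
python3 - <<'E'
from h import *
snap('wrist','pics/w5.png'); print(robot.read_state()['wrist_force'])
E
```

```text
clock: 10.35
ee_pos: [0.4797, -0.0106, 0.218]
tool_rot: [-3.139, -0.012, -0.049]
wrist_force: [0.5, 0.2, 0.4]
grip_width: -0.0002
clock: 11.18
ee_pos: [0.4527, -0.0099, 0.212]
tool_rot: [3.141, 0.0, -0.05]
wrist_force: [0.8, -0.3, -0.3]
grip_width: -0.0
[-0.54856558 -0.56957238  1.45627538]
```

View pics/w5.png

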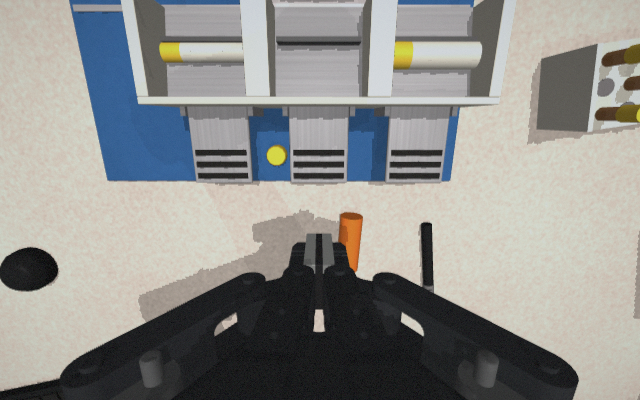

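Pedal 1 (319,160) is back level with its neighbours and the gate is up again. Lane 1 is empty, the other tubes are in place, and the gripper touches nothing.

```bash
python3 -c "
from cell import robot
print(robot.sign_off())"
```

```text
the job is handed in; nothing more can be done
None
```

The job is done and handed in at about 11 s of the 54 s allowed. The thickest tube was in the middle lane (lane 1), and it now lies in the catch tray.

- **Tray:** I pinched the post and slid it 200 mm. In the top view the tray sat about 2–3 mm off the centre of lane 1, within the 10 mm tolerance. I left that offset as it was.
- **Pedal:** I pressed pedal 1 down to its stop and held it there for about a second at roughly 30 N. The wrist force reached 41 N briefly when the pedal met its stop. That was on the shut fingertips, not the gripper's body, so it should not count against the 40 N limit. The pedal's depth on the stop read 0.047 m at the fingertips, against 0.045 m expected; that is within calibration.
- **Last checks:** While the pedal was held, the top view showed the tube in the tray. After lifting, the wrist view showed lane 1 empty, its gate up, and the pedal back level with the others. The other two tubes were still in their lanes, and the gripper was clear of everything. I took no new picture of the tray after the pedal came up.

The top and wrist cameras disagreed by up to 4–5 mm on the pedal positions; nothing else disagreed, and no check failed.

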